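# Pack two pivot repair kits on their carriers

### The job

Pack the two pivot repair kits from the stock. Blue carrier: the pale steel bush over the post, down on the plate, the bronze washer lying flat on top of that bush, and the thicker, shorter pin standing in the socket; yellow carrier: the bronze bush over the post, down on the plate, and the slimmer, taller pin standing in the socket. Leave the dark grey washer and the dark grey bush where they are in the stock, and let go of everything.

Things in the scene. Friction and masses are not known exactly. Their poses are not given: they have to be found in the camera images.
- blue_carrier: Blue plate 88 x 142 x 14 mm, fixed. Origin: centre of its underside, y along the plate, z up. At (0, +35 mm): upright steel post, diameter 26 mm up to z = 70 mm, then a rounded nose to 89 mm; rings rest on the plate at z = 14 mm. At (0, -35 mm): black round socket, bore 37 mm, flared to 49 mm; mouth at z = 44 mm, floor 17 mm. One carrier is left, one right of the arbor press.
- yellow_carrier: Yellow plate 88 x 142 x 14 mm, fixed. Origin: centre of its underside, y along the plate, z up. At (0, +35 mm): upright steel post, diameter 24 mm up to z = 70 mm, then a rounded nose to 89 mm; rings rest on the plate at z = 14 mm. At (0, -35 mm): black round socket, bore 32 mm, flared to 44 mm; mouth at z = 44 mm, floor 17 mm. Place and yaw vary.
- steel_bush: Pale grey steel bush, a plain ring standing upright: outside diameter 44 mm, 45 mm high, bore 34 mm. Origin: centre of its underside, z up along the axis. Goes over the post of the blue carrier.
- bronze_washer: Bronze (yellowish) thrust washer lying flat: outside diameter 60 mm, 8 mm thick, bore 35 mm. Origin: centre of its underside, z up. Goes over the blue carrier's post, on top of the steel bush, so that its underside is 59 mm above the bench.
- thick_pin: The thicker, shorter of two pale turned pins, standing upright: 30 mm in diameter, 75 mm high. Origin: centre of its underside, z up along the axis. Stands in the socket of the blue carrier.
- bronze_bush: Bronze (yellowish) bush, a plain ring standing upright: outside diameter 40 mm, 35 mm high, bore 32 mm. Origin: centre of its underside, z up along the axis. Goes over the post of the yellow carrier.
- slim_pin: The slimmer, taller of two pale turned pins, standing upright: 25 mm in diameter, 90 mm high. Origin: centre of its underside, z up along the axis. Stands in the socket of the yellow carrier.
- grey_washer: Dark grey steel washer lying flat among the stock: outside diameter 68 mm, 9 mm thick. Origin: centre of its underside. Not needed: to be left where it is. The arbor press (y -0.04 to 0.10 m, from x = 0.38 m on, its head and lever from x = 0.42 m) is fixed between the left and right parts of the bench: carry things round the robot's side of it, x about 0.34 m.
- dark_bush: Dark grey bush standing upright among the stock: outside diameter 36 mm, 50 mm high. Origin: centre of its underside. Not needed: to be left where it is. The fixed red toolbox, 0.16 m high, stands behind the right part of the work: the foot of its front runs from (x, y) = (0.45, -0.05) to (0.53, -0.35) m.

How it is judged:
By the outcome, as a careful person would: the job done as asked, in the order asked, and still so for the second after the job is handed in, with the robot touching nothing.
It also fails if it takes over 138 s, if anything falls off the work surface, if the arm or the gripper's body presses on something with over 40 N, if the wrist force passes 120 N, or if a joint passes its speed limit or range.

### The arm

A 6-joint arm with a two-finger parallel gripper is mounted at the origin on the work surface; the furniture and walls round the work are solid. World frame = base frame: x ahead of the robot, y to its left, z up, the work surface at z = 0. Lengths are in mm, angles in rad, forces in N, time in s.
With the tool pointing down it reaches from about 350 to 775 mm from the base axis. Payload 7.3 kg.
Tool frame: the origin (TCP) lies at the very end of the fingers, on their centre line; the grasp point (between the pads) lies 19 mm behind it; z points along the fingers, y is the line along which they close (so a half turn about z gives the same grasp; the last joint's range is limited). The gripper opens to 92 mm and grips with 3 to 60 N. Pads are 19 mm wide; open, the fingers measure 130 mm over their backs; the gripper's body (75 mm by 190 mm) begins 47 mm behind the grasp point.
Start: joints at [-1.354, 0.342, 1.524, -0, 1.275, -0.146], TCP at [186.342, -490.838, 226.741] pointing down, gripper open.
Joint ranges: [-2.53, 2.53], [-0.77, 2.02], [0.04, 2.7], [-1, 4.14], [0.28, 2.66], [-3.11, 3.11]. Speed limits (rad/s): [2.57, 2.57, 3.14, 3.14, 3.14, 3.14].

### API

Orientations are given as [roll, pitch, yaw] about the fixed x, y, z axes, in that order (R = Rz(yaw) Ry(pitch) Rx(roll)).
In Python, from plant import get_obs, vision, workorder gives the robot as it stands.
- The arm moves only by the shell command python3 -m pendant 'ROWS' [OPENING]. ROWS is a JSON object of lists of equal length, an entry for each row: "dp": the shift along the tool's x, y, z in m, a list of three; "rotation": the turn, a rotation vector about the tool's x, y, z in rad, a list of three. A call has 1 to 8 rows; each row is the pose to reach, as a shift and turn from the pose commanded when the call began, along the tool's axes at that moment; what a row does not reach only later rows make up. A row lasts 1/8 s, in which the tool goes at most 62.5 mm and 10.7 degrees, less where a joint would pass 70% of its speed; a pose out of reach is approached as far as the arm can. A call with a gripper value outside its range is refused whole. OPENING is the finger opening in m, from 0 to 0.0918, set as the call begins (- or left out, the last holds). The fingers move at their own pace and stop on an object; the grip force is fixed at half the most. Time passes only in rows, so rows that repeat a pose let the fingers close. It gives the time, the measured TCP pose, the force, the opening and the grip force at its end, in the units of the state.
- get_obs(): the state, without advancing time (a new reading comes with each control period).
- vision.capture(name): name is "scene" or "top"; returns a dict with "pixels" (400x640x3 uint8, red, green, blue), "vfov" (degrees; the focal length in pixels is half the picture's height over the tangent of half this angle, whatever the lens; pixels are square), "cx", "cy" (the principal point, pixels), "pose" (4x4, takes a point from camera to world coordinates). Camera axes: x right, y up, looking along -z (the intrinsics and any distortion apply to the point x, -y, -z); pixel columns grow to the right and rows downward; lengths in mm; the calibration is good to about 2 mm. A picture is of the moment at which its call begins. There is no depth.
- workorder.close_job(): hands the job in; it is judged then, once.
The state is a dict: "time": time; "joint_positions": joint angles; "dq": joint speeds; "tau": joint torques, N m; "tool_pos": TCP position; "tcp_rot": TCP orientation; "contact_force": force on the tool from outside, world axes, zero at the start; "moment": the same for the moment, N m; "grip_width": finger opening in mm; "finger_force": force on a finger pad.
Only numpy, scipy, OpenCV 4.12 (cv2) and the standard library are available. Lean on these libraries where they do the work, as an engineer would, in place of code of your own. Each camera call takes 0.05 s, during which the arm holds its last target. There are 200 camera calls.

## Working session

There is one attempt and no reset: what is moved stays moved. The work goes in short steps, Python scripts to look and compute and a shell command to move; the robot and the scene stay as the last step left them, time stands still between calls to the robot, and variables do not carry over. Pictures are saved under pics/ and viewed, at most 14 in all, crops included, and the job is handed in when it is done.

```bash
ls; mkdir -p pics
python3 - <<'E'
from plant import get_obs, vision
import cv2,numpy as np
print(get_obs())
for n in("scene","top"):
    c=vision.capture(n); print(n,{k:v for k,v in c.items() if k!="pixels"})
    cv2.imwrite(f"pics/{n}0.png",c["pixels"][:,:,::-1])
E
```

```text
pics
{'time': 0.0, 'joint_positions': array([-1.35402992e+00,  3.42703868e-01,  1.52503774e+00, -2.90392405e-05,
        1.27539736e+00, -1.45992993e-01]), 'dq': array([ 2.49722409e-05, -5.21162827e-04, -2.94445467e-04, -5.40141424e-04,
        1.00658064e-03,  5.69371839e-04]), 'tau': array([ 1.84697296e-04, -4.31239700e+01, -2.44219244e+01,  7.15863146e-02,
        5.58734138e-02, -1.38869527e-04]), 'tool_pos': array([ 186.2240689 , -490.41477153,  226.04751923]), 'tcp_rot': array([-3.14005874e+00, -1.97477711e-04,  3.62767721e-01]), 'contact_force': array([-0.33350692, -0.4394139 , -0.39486674]), 'moment': array([-0.00076342, -0.00777855, -0.02748092]), 'finger_force': 0.0, 'grip_width': 91.91566362009829}
scene {'vfov': 43.85928883180056, 'cx': 318.719148836816, 'cy': 201.17223878351606, 'pose': array([[-8.67925855e-01,  2.79368112e-01, -4.10680129e-01,
        -2.19585274e+02],
       [-4.96520044e-01, -5.09865994e-01,  7.02498764e-01,
         1.13501997e+03],
       [-1.31360791e-02,  8.13627756e-01,  5.81237746e-01,
         9.72998122e+02],
       [ 0.00000000e+00,  0.00000000e+00,  0.00000000e+00,
         1.00000000e+00]])}
top {'vfov': 42.45614700497971, 'cx': 317.9185318305115, 'cy': 202.90729960558977, 'pose': array([[ 1.15221439e-02,  9.90885117e-01, -1.34215962e-01,
         2.39260314e+02],
       [-9.99824222e-01,  1.34020473e-02,  1.31114851e-02,
         3.09557628e+01],
       [ 1.47907441e-02,  1.34041298e-01,  9.90865361e-01,
         1.34946227e+03],
       [ 0.00000000e+00,  0.00000000e+00,  0.00000000e+00,
         1.00000000e+00]])}
```

View pics/scene0.png

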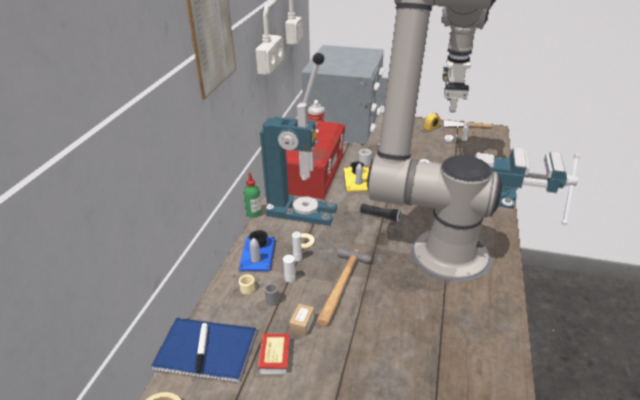

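View pics/top0.png

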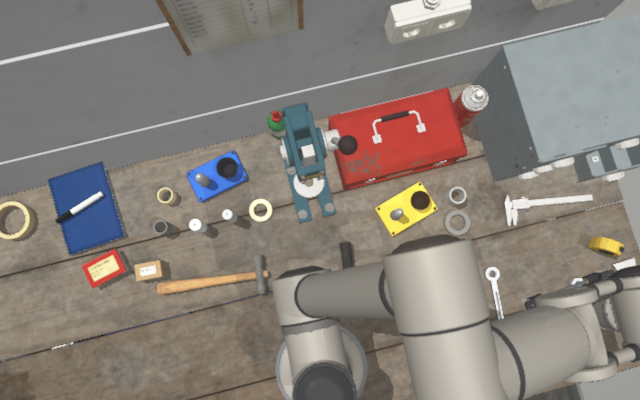

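Run:
```python
import cv2
t=cv2.imread("pics/top0.png")
s=cv2.imread("pics/scene0.png")
def crop(im,x,y,w,h,k,n):
    c=cv2.resize(im[y:y+h,x:x+w],None,fx=k,fy=k,interpolation=cv2.INTER_CUBIC)
    for i in range(0,w,10): cv2.putText(c,str(x+i),(i*k,8),0,.3,(0,255,255),1); cv2.line(c,(i*k,0),(i*k,h*k),(255,255,0) if 0 else (200,200,200),1) if 0 else cv2.line(c,(i*k,10),(i*k,16),(0,255,255),1)
    for i in range(10,h,10): cv2.putText(c,str(y+i),(0,i*k),0,.3,(0,255,255),1); cv2.line(c,(18,i*k),(24,i*k),(0,255,255),1)
    cv2.imwrite(n,c)
crop(t,145,142,135,100,6-0 if 0 else 5,"pics/tl.png")
crop(t,370,175,110,70,7,"pics/tr.png")
crop(s,225,225,100,85,7,"pics/sl.png")
```

```text
(no output)
```

View pics/tl.png

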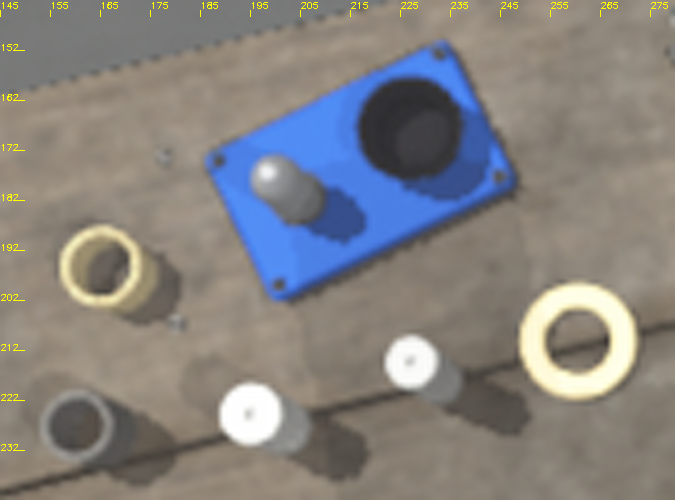

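View pics/tr.png

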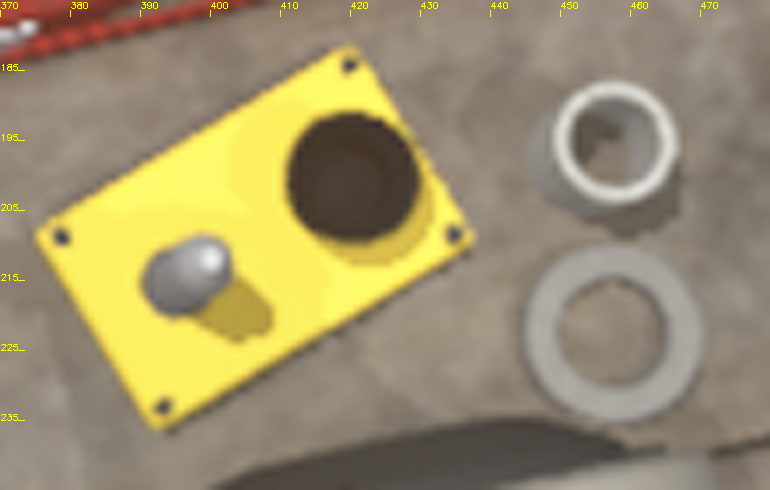

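View pics/sl.png

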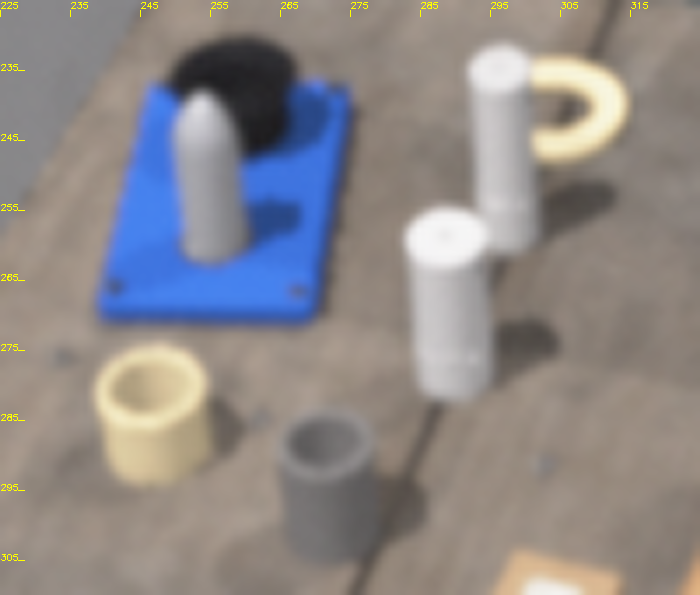

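```bash
cat > h.py <<'E'
import numpy as np
from plant import get_obs, vision
from scipy.optimize import least_squares
def proj(c,P):
    P=np.atleast_2d(P).astype(float); T=c["pose"]; q=(P-T[:3,3])@T[:3,:3]
    f=200/np.tan(np.radians(c["vfov"]/2)); return np.c_[c["cx"]+f*q[:,0]/-q[:,2], c["cy"]+f*q[:,1]/q[:,2]]
def ray(c,u,v,z):
    f=200/np.tan(np.radians(c["vfov"]/2)); d=c["pose"][:3,:3]@[(u-c["cx"])/f,-(v-c["cy"])/f,-1]
    o=c["pose"][:3,3]; return (o+d*(z-o[2])/d[2])[:2].round(1)
E
python3 - <<'E'
from h import *
T=vision.capture("top");S=vision.capture("scene")
L=lambda u,v:(145+(u+.5)/5-.5,142+(v+.5)/5-.5)
R=lambda u,v:(370+(u+.5)/7-.5,175+(v+.5)/7-.5)
Q=lambda u,v:(225+(u+.5)/7-.5,225+(v+.5)/7-.5)
for n,p,z in[("bbush",L(102,266),35),("dark",L(77,425),50),("thick",L(251,413),75),("slim",L(411,361),90),("washer",L(579,341),8),("steel",R(616,142),45),("grey",R(613,333),9),("blue sock",L(410,128),44),("yel sock",R(354,177),44)]: print(n,ray(T,*p,z))
for n,p,z in[("bbush",Q(152,385),35),("dark",Q(328,442),50),("thick",Q(446,233),75),("slim",Q(500,65),90),("blue FL",Q(100,312),14)]: print("S",n,ray(S,*p,z))
def carrier(cs,sock):
    W=np.array([ray(T,*p,14) for p in cs]); print(W.tolist())
    loc=np.array([[44,71],[44,-71],[-44,-71],[-44,71]])
    f=lambda x:(loc@np.array([[np.cos(x[2]),np.sin(x[2])],[-np.sin(x[2]),np.cos(x[2])]])+x[:2]-W).ravel()
    r=least_squares(f,[*W.mean(0),0]); x=r.x; c,s=np.cos(x[2]),np.sin(x[2])
    print("carrier",x,"rms",np.sqrt(np.mean(r.fun**2)),"post",x[:2]+35*np.array([-s,c]),"sock",x[:2]-35*np.array([-s,c]))
carrier([L(207,158),L(447,40),L(520,185),L(277,300)],0)
carrier([R(35,236),R(350,43),R(475,240),R(160,432)],0)
E
```

```text
bbush [433.  406.9]
dark [349.7 411. ]
thick [354.6 318.3]
slim [379.8 237.7]
washer [400.7 163.7]
steel [ 441.7 -345.4]
grey [ 374.8 -352.8]
blue sock [505.7 250. ]
yel sock [ 427.5 -248.8]
S bbush [434.  406.5]
S dark [349.  410.7]
S thick [356.6 316.2]
S slim [381.9 235.2]
S blue FL [491.5 367.1]
[[494.2, 360.9], [559.6, 237.2], [482.2, 196.3], [419.4, 321.1]]
carrier [4.88850000e+02 2.78875000e+02 4.79391347e-01] rms 1.170389000318746 post [472.70662739 309.92965377] sock [504.99337261 247.82034623]
[[408.0, -135.2], [482.9, -254.5], [408.6, -300.3], [335.2, -181.5]]
carrier [ 408.675      -217.875         0.55769945] rms 0.8062954439132042 post [ 390.1517525  -188.17837894] sock [ 427.19824749 -247.57162106]
```

```bash
cat >> h.py <<'E'
from scipy.spatial.transform import Rotation as Ro
def go(*wps):
    o=get_obs(); R0=Ro.from_euler("xyz",o["tcp_rot"])
    print("t",o["time"].__round__(2),o["tool_pos"].round(1),o["tcp_rot"].round(3),"F",o["contact_force"].round(1),o["grip_width"].__round__(1),o["finger_force"])
    for x,y,z,p in wps:
        d=R0.inv().apply(np.array([x,y,z])-o["tool_pos"])/1000
        print((x,y,z,p),"dp",d.round(4),"rot",(R0.inv()*Ro.from_euler("xyz",[np.pi,0,p])).as_rotvec().round(3))
E
python3 -c "
from h import *
go((441.7,-345.4,150,0),(441.7,-345.4,30,0))"
```

```text
t 0.2 [ 186.3 -490.6  226.3] [-3.141 -0.     0.363] F [ 0.6  0.  -0.6] 91.7 0.0
(441.7, -345.4, 150, 0) dp [ 0.2903 -0.045   0.0764] rot [-0.001  0.     0.363]
(441.7, -345.4, 30, 0) dp [ 0.2903 -0.0449  0.1964] rot [-0.001  0.     0.363]
```

```bash
python3 -m pendant '{"dp":[[0.2903,-0.045,0.0764],[0.2903,-0.045,0.0764],[0.2903,-0.045,0.0764],[0.2903,-0.045,0.0764],[0.2903,-0.045,0.0764],[0.2903,-0.045,0.0764],[0.2903,-0.045,0.0764]],"rotation":[[0,0,0.363],[0,0,0.363],[0,0,0.363],[0,0,0.363],[0,0,0.363],[0,0,0.363],[0,0,0.363]]}' 0.07
python3 -c "
from h import *
go((441.7,-345.4,30,0))
import cv2
T=vision.capture('top');cv2.imwrite('pics/t1.png',cv2.resize(T['pixels'][150:270,360:520,::-1],None,fx=5,fy=5,interpolation=2))"
```

```text
time: 1.08
tool_pos: [441.7, -345.7, 150.1]
tcp_rot: [3.142, 0.001, 0.001]
contact_force: [-0.1, 0.2, -0.3]
grip_width: 70.2
finger_force: 0.0
t 1.07 [ 441.7 -345.7  150.1] [3.142e+00 1.000e-03 1.000e-03] F [-0.1  0.2 -0.3] 70.2 0.0
(441.7, -345.4, 30, 0) dp [ 1.000e-04 -3.000e-04  1.201e-01] rot [0.    0.001 0.001]
```

View pics/t1.png

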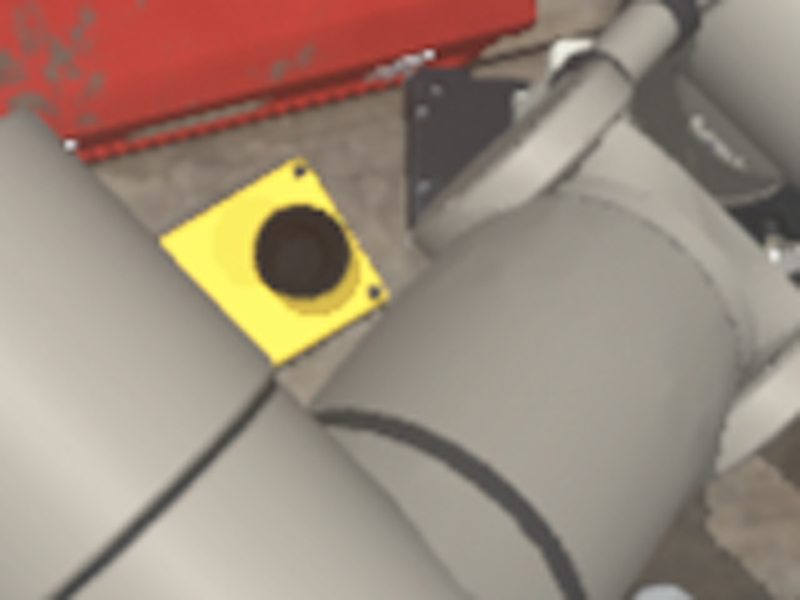

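The picture shows the arm over the right stock hiding the bush; the yellow carrier (around 300,260 in the crop) is untouched and the gripper body is clear of the red toolbox.

```bash
python3 -m pendant '{"dp":[[0,0,0.04],[0,0,0.08],[0,0,0.105],[0,0,0.12],[0,0,0.12],[0,0,0.12]],"rotation":[[0,0,0],[0,0,0],[0,0,0],[0,0,0],[0,0,0],[0,0,0]]}' 0.07
python3 -m pendant '{"dp":[[0,0,0],[0,0,0],[0,0,0],[0,0,0],[0,0,0],[0,0,0]],"rotation":[[0,0,0],[0,0,0],[0,0,0],[0,0,0],[0,0,0],[0,0,0]]}' 0.03
python3 -c "
from h import *
go((350,-100,230,0))"
```

```text
time: 1.88
tool_pos: [442.1, -346.7, 31.5]
tcp_rot: [3.14, -0.001, -0.001]
contact_force: [0.7, -0.6, 0.3]
grip_width: 70.0
finger_force: 0.0
time: 2.62
tool_pos: [441.9, -345.8, 30.6]
tcp_rot: [3.141, -0.0, -0.0]
contact_force: [-0.3, 1.4, 4.0]
grip_width: 42.8
finger_force: 30.0
t 2.62 [ 441.9 -345.8   30.6] [ 3.141 -0.    -0.   ] F [-0.3  1.4  4. ] 42.8 30.000785887241364
(350, -100, 230, 0) dp [-0.0919 -0.2457 -0.1995] rot [ 0. -0. -0.]
```

```bash
python3 -m pendant '{"dp":[[0,0,-0.04],[0,0,-0.1],[-0.015,-0.04,-0.15],[-0.04,-0.1,-0.18],[-0.06,-0.15,-0.2],[-0.08,-0.2,-0.2],[-0.092,-0.2457,-0.2],[-0.092,-0.2457,-0.2]],"rotation":[[0,0,0],[0,0,0],[0,0,0],[0,0,0],[0,0,0],[0,0,0],[0,0,0],[0,0,0]]}'
python3 -m pendant '{"dp":[[0,-0.06,0],[0,-0.12,0],[0,-0.18,0],[0,-0.24,0],[0.03,-0.29,0],[0.06,-0.34,0],[0.1,-0.38,0],[0.1227,-0.41,0]],"rotation":[[0,0,0],[0,0,0],[0,0,0],[0,0,0],[0,0,0],[0,0,0],[0,0,0],[0,0,0]]}'
python3 -m pendant '{"dp":[[0,0,0],[0,0,0]],"rotation":[[0,0,0],[0,0,0]]}'
python3 -c "
from h import *
import cv2
go((472.7,309.9,130,0))
T=vision.capture('scene');cv2.imwrite('pics/s2.png',cv2.resize(T['pixels'][150:320,170:390,::-1],None,fx=3.6,fy=3.5,interpolation=2))"
```

```text
time: 3.62
tool_pos: [348.3, -97.4, 230.1]
tcp_rot: [-3.141, 0.001, 0.003]
contact_force: [0.4, -0.6, -2.5]
grip_width: 42.4
finger_force: 30.0
time: 4.62
tool_pos: [474.6, 311.3, 228.9]
tcp_rot: [3.141, 0.001, 0.0]
contact_force: [0.1, -0.0, -2.1]
grip_width: 42.7
finger_force: 30.0
time: 4.88
tool_pos: [472.3, 309.0, 229.3]
tcp_rot: [3.14, 0.002, -0.001]
contact_force: [0.0, 0.0, -3.8]
grip_width: 42.5
finger_force: 30.0
t 4.88 [472.3 309.  229.3] [ 3.14e+00  2.00e-03 -1.00e-03] F [ 0.   0.  -3.8] 42.5 29.999504685401917
(472.7, 309.9, 130, 0) dp [ 0.0006 -0.001   0.0993] rot [ 0.001  0.002 -0.001]
```

View pics/s2.png

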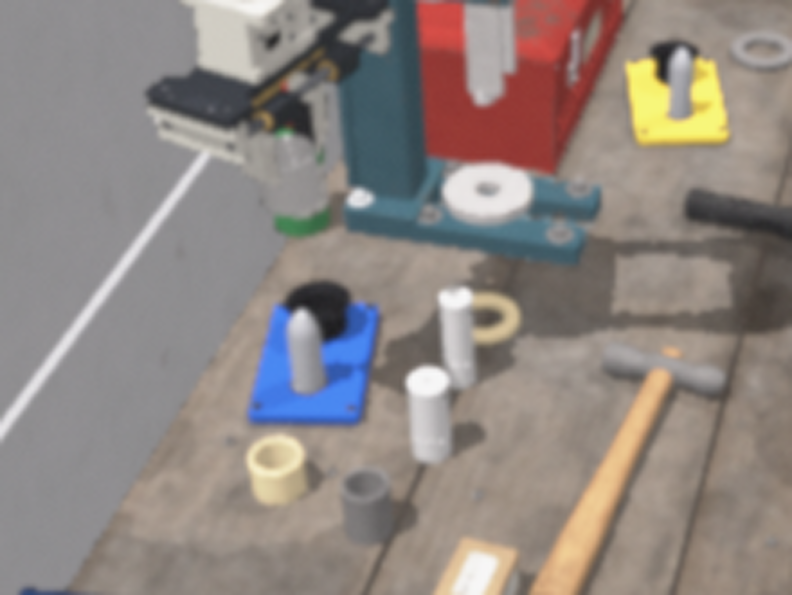

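The picture shows the pale bush held at about (301,175) in the crop, above the blue post (tip at 302,312); the yellow carrier and the stock are unchanged.

```bash
python3 -c "
from h import *
S=vision.capture('scene');T=vision.capture('top')
print(proj(S,[[472.7,309.9,87],[472.3,309,199],[472.3,309,244]]), ray(S,253.9,239,86),ray(T,145+270.5/5-.5,142+168.5/5-.5,86), ray(T,370+212/7-.5,175+258/7-.5,86))
go((472.7,310,130,0))"
```

```text
[[254.04344955 239.63704521]
 [250.60705484 206.95382232]
 [248.99607386 192.95130298]] [475.5 306.9] [475.9 311.7] [ 392.  -188.8]
t 5.03 [472.3 309.  230.5] [ 3.141e+00  0.000e+00 -1.000e-03] F [ 1.   0.4 -2.1] 42.5 29.999553859233856
(472.7, 310, 130, 0) dp [ 0.0004 -0.001   0.1005] rot [ 0.     0.    -0.001]
```

```bash
python3 -m pendant '{"dp":[[0.001,-0.001,0.04],[0.001,-0.001,0.08],[0.001,-0.001,0.1],[0.001,-0.001,0.11],[0.001,-0.001,0.12],[0.001,-0.001,0.12],[0.001,-0.001,0.12]],"rotation":[[0,0,0],[0,0,0],[0,0,0],[0,0,0],[0,0,0],[0,0,0],[0,0,0]]}'
python3 -m pendant '{"dp":[[0,0,0.01],[0,0,0.02],[0,0,0.025],[0,0,0.025]],"rotation":[[0,0,0],[0,0,0],[0,0,0],[0,0,0]]}'
```

```text
time: 5.9
tool_pos: [474.1, 311.1, 111.0]
tcp_rot: [-3.141, -0.001, -0.0]
contact_force: [0.9, -0.3, -2.6]
grip_width: 42.6
finger_force: 30.0
time: 6.4
tool_pos: [473.3, 310.8, 84.6]
tcp_rot: [3.141, 0.001, -0.0]
contact_force: [-0.7, -0.4, -1.8]
grip_width: 42.4
finger_force: 30.0
```

Bush is over the nose with no contact; continue down.

```bash
python3 -m pendant '{"dp":[[0,0,0.01],[0,0,0.02],[0,0,0.03],[0,0,0.035],[0,0,0.0385],[0,0,0.0385],[0,0,0.0385]],"rotation":[[0,0,0],[0,0,0],[0,0,0],[0,0,0],[0,0,0],[0,0,0],[0,0,0]]}'
python3 -c "
from h import *
go((473,310,200,0))"
```

```text
time: 7.28
tool_pos: [473.8, 311.0, 47.1]
tcp_rot: [-3.141, -0.001, -0.0]
contact_force: [1.0, -0.4, -2.1]
grip_width: 42.7
finger_force: 30.0
t 7.28 [473.8 311.   47.1] [-3.141e+00 -1.000e-03 -0.000e+00] F [ 1.  -0.4 -2.1] 42.7 29.999647736549377
(473, 310, 200, 0) dp [-0.0007  0.001  -0.1529] rot [-0.    -0.001 -0.   ]
```

```bash
python3 -m pendant '{"dp":[[0,0,0.0015],[0,0,0.0025],[0,0,0.0025]],"rotation":[[0,0,0],[0,0,0],[0,0,0]]}'
python3 -m pendant '{"dp":[[0,0,0],[0,0,0],[0,0,0],[0,0,0]],"rotation":[[0,0,0],[0,0,0],[0,0,0],[0,0,0]]}' 0.055
python3 -m pendant '{"dp":[[0,0,-0.02],[0,0,-0.06],[0,0,-0.1],[0,0,-0.15],[0,0,-0.2],[0,0,-0.2],[0,0,-0.2]],"rotation":[[0,0,0],[0,0,0],[0,0,0],[0,0,0],[0,0,0],[0,0,0],[0,0,0]]}' 0.055
python3 -c "
from h import *
go((400.7,163.7,200,1.571))"
```

```text
time: 7.65
tool_pos: [473.7, 311.0, 44.6]
tcp_rot: [-3.142, -0.0, -0.0]
contact_force: [-1.2, -0.9, 1.8]
grip_width: 42.4
finger_force: 30.0
time: 8.15
tool_pos: [473.6, 311.0, 44.3]
tcp_rot: [3.142, -0.0, -0.0]
contact_force: [-0.7, -0.2, 0.0]
grip_width: 54.6
finger_force: 0.0
time: 9.02
tool_pos: [473.2, 310.8, 243.6]
tcp_rot: [3.141, 0.001, -0.0]
contact_force: [0.2, -0.0, -0.6]
grip_width: 55.1
finger_force: 0.0
t 9.03 [473.2 310.8 243.6] [ 3.141e+00  1.000e-03 -0.000e+00] F [ 0.2 -0.  -0.6] 55.1 0.0
(400.7, 163.7, 200, 1.571) dp [-0.0724  0.1471  0.0438] rot [-0.000e+00  1.000e-03 -1.571e+00]
```

```bash
python3 -m pendant '{"dp":[[-0.0724,0.1471,0.04],[-0.0724,0.1471,0.04],[-0.0724,0.1471,0.04],[-0.0724,0.1471,0.04],[-0.0724,0.1471,0.04],[-0.0724,0.1471,0.04],[-0.0724,0.1471,0.04],[-0.0724,0.1471,0.04]],"rotation":[[0,0,-0.18],[0,0,-0.36],[0,0,-0.54],[0,0,-0.72],[0,0,-0.9],[0,0,-1.08],[0,0,-1.26],[0,0,-1.44]]}' 0.085
python3 -m pendant '{"dp":[[0,0,0],[0,0,0],[0,0,0]],"rotation":[[0,0,-0.13],[0,0,-0.13],[0,0,-0.13]]}'
python3 -c "
from h import *
import cv2
go((400.7,163.7,60,1.571),(400.7,163.7,2,1.571))
T=vision.capture('scene');cv2.imwrite('pics/s3.png',cv2.resize(T['pixels'][195:295,215:345,::-1],None,fx=6,fy=6,interpolation=2))"
```

```text
time: 10.02
tool_pos: [400.1, 163.6, 202.6]
tcp_rot: [-3.138, 0.001, 1.446]
contact_force: [1.0, 0.4, 0.7]
grip_width: 84.8
finger_force: 0.0
time: 10.4
tool_pos: [400.7, 163.8, 203.5]
tcp_rot: [-3.14, 0.0, 1.567]
contact_force: [0.4, -0.5, -0.6]
grip_width: 84.8
finger_force: 0.0
t 10.4 [400.7 163.8 203.5] [-3.14   0.     1.567] F [ 0.4 -0.5 -0.6] 84.8 0.0
(400.7, 163.7, 60, 1.571) dp [0.     0.0002 0.1435] rot [-0.002  0.    -0.004]
(400.7, 163.7, 2, 1.571) dp [0.     0.0003 0.2015] rot [-0.002  0.    -0.004]
```

View pics/s3.png

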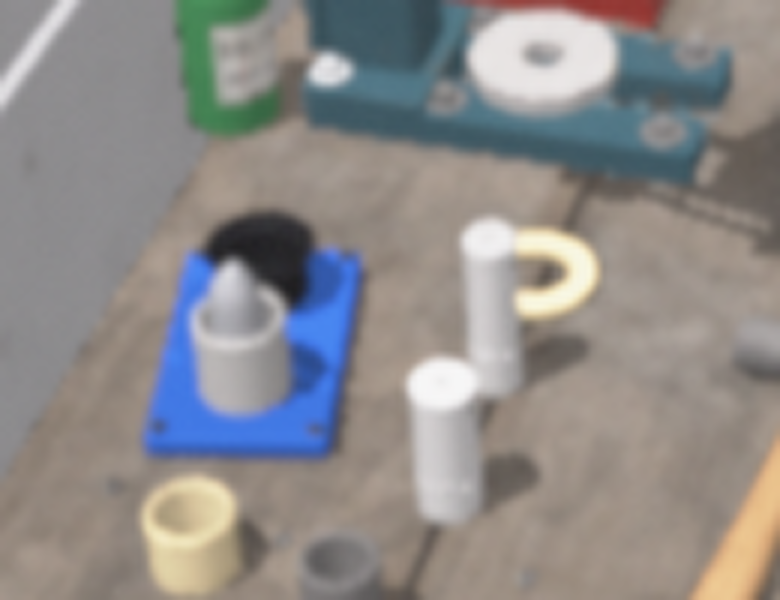

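The picture shows the pale bush seated over the blue post at (240,345), with the washer at (548,272) and the pins still standing.

```bash
python3 -m pendant '{"dp":[[0,0,0.05],[0,0,0.1],[0,0,0.15],[0,0,0.18],[0,0,0.19],[0,0,0.197],[0,0,0.2015],[0,0,0.2015]],"rotation":[[0,0,0],[0,0,0],[0,0,0],[0,0,0],[0,0,0],[0,0,0],[0,0,0],[0,0,0]]}' 0.085
python3 -m pendant '{"dp":[[0,0,0],[0,0,0],[0,0,0],[0,0,0],[0,0,0],[0,0,0],[0,0,0]],"rotation":[[0,0,0],[0,0,0],[0,0,0],[0,0,0],[0,0,0],[0,0,0],[0,0,0]]}' 0.045
python3 -m pendant '{"dp":[[0,0,-0.02],[0,0,-0.07],[0,0,-0.13],[0,0,-0.18],[0,0,-0.2],[0,0,-0.2]],"rotation":[[0,0,0],[0,0,0],[0,0,0],[0,0,0],[0,0,0],[0,0,0]]}'
python3 -c "
from h import *
go((473.6,310.3,200,0))"
```

```text
time: 11.45
tool_pos: [401.6, 163.9, 3.3]
tcp_rot: [3.14, -0.0, 1.57]
contact_force: [-1.2, -1.5, 0.2]
grip_width: 85.2
finger_force: 0.0
time: 12.32
tool_pos: [401.3, 163.9, 2.9]
tcp_rot: [3.141, 0.0, 1.57]
contact_force: [-1.5, 0.1, 5.6]
grip_width: 57.8
finger_force: 30.0
time: 13.08
tool_pos: [401.7, 164.0, 203.6]
tcp_rot: [3.139, -0.0, 1.57]
contact_force: [-0.7, -1.0, -1.8]
grip_width: 57.8
finger_force: 30.0
t 13.07 [401.7 164.  203.6] [ 3.139 -0.     1.57 ] F [-0.7 -1.  -1.8] 57.8 29.999754689633846
(473.6, 310.3, 200, 0) dp [0.1464 0.0717 0.0039] rot [ 0.002 -0.003  1.57 ]
```

```bash
python3 -m pendant '{"dp":[[0.02,0.01,0],[0.04,0.02,0],[0.06,0.03,0],[0.08,0.04,0],[0.1,0.05,0],[0.12,0.06,0],[0.14,0.07,0],[0.1464,0.0717,0]],"rotation":[[0,0,0.18],[0,0,0.36],[0,0,0.54],[0,0,0.72],[0,0,0.9],[0,0,1.08],[0,0,1.26],[0,0,1.43]]}'
python3 -m pendant '{"dp":[[0,0,0],[0,0,0],[0,0,0],[0,0,0]],"rotation":[[0,0,0.14],[0,0,0.14],[0,0,0.14],[0,0,0.14]]}'
python3 -c "
from h import *
import cv2
go((473.6,310.3,95,0),(473.6,310.3,62.5,0))
T=vision.capture('scene');cv2.imwrite('pics/s4.png',cv2.resize(T['pixels'][150:300,200:330,::-1],None,fx=4,fy=4,interpolation=2))"
```

```text
time: 14.08
tool_pos: [472.6, 310.8, 199.9]
tcp_rot: [3.14, 0.004, 0.135]
contact_force: [-0.1, 0.6, 0.0]
grip_width: 57.8
finger_force: 30.0
time: 14.58
tool_pos: [472.9, 310.0, 202.3]
tcp_rot: [3.141, 0.001, 0.001]
contact_force: [0.7, 0.5, -0.4]
grip_width: 57.8
finger_force: 30.0
t 14.57 [472.9 310.  202.3] [3.141e+00 1.000e-03 1.000e-03] F [ 0.7  0.5 -0.4] 57.8 29.999724375084043
(473.6, 310.3, 95, 0) dp [ 0.0008 -0.0003  0.1073] rot [0.    0.001 0.001]
(473.6, 310.3, 62.5, 0) dp [ 0.0008 -0.0003  0.1398] rot [0.    0.001 0.001]
```

View pics/s4.png

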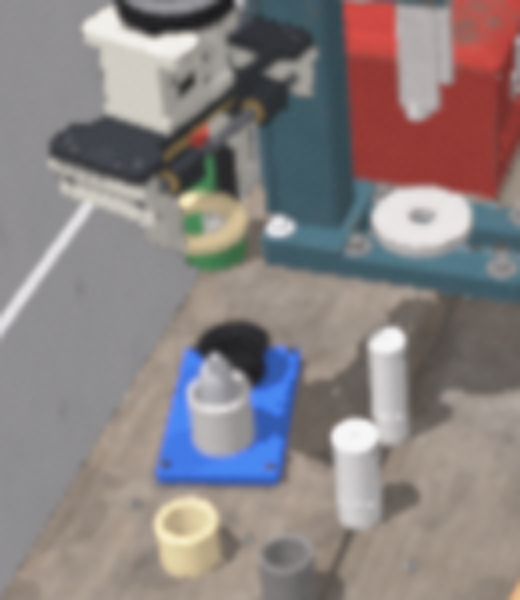

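The picture shows the washer held level at (212,222), over the blue post with the seated bush (tip at 217,360).

```bash
python3 -m pendant '{"dp":[[0.0008,0,0.04],[0.0008,0,0.08],[0.0008,0,0.1],[0.0008,0,0.107],[0.0008,0,0.115],[0.0008,0,0.12],[0.0008,0,0.12]],"rotation":[[0,0,0],[0,0,0],[0,0,0],[0,0,0],[0,0,0],[0,0,0],[0,0,0]]}'
python3 -m pendant '{"dp":[[0,0,0.008],[0,0,0.013],[0,0,0.017],[0,0,0.0185],[0,0,0.0185],[0,0,0.0185]],"rotation":[[0,0,0],[0,0,0],[0,0,0],[0,0,0],[0,0,0],[0,0,0]]}'
```

```text
time: 15.5
tool_pos: [473.9, 310.2, 82.9]
tcp_rot: [-3.142, -0.0, -0.0]
contact_force: [-0.8, -0.1, -1.0]
grip_width: 58.1
finger_force: 30.0
time: 16.25
tool_pos: [473.9, 310.2, 64.4]
tcp_rot: [-3.142, -0.0, -0.0]
contact_force: [-0.6, 0.3, -1.5]
grip_width: 58.1
finger_force: 30.0
```

```bash
python3 -m pendant '{"dp":[[0,0,0.001],[0,0,0.002],[0,0,0.0025],[0,0,0.0025]],"rotation":[[0,0,0],[0,0,0],[0,0,0],[0,0,0]]}'
python3 -m pendant '{"dp":[[0,0,0],[0,0,0],[0,0,0],[0,0,0]],"rotation":[[0,0,0],[0,0,0],[0,0,0],[0,0,0]]}' 0.075
python3 -m pendant '{"dp":[[0,0,-0.02],[0,0,-0.06],[0,0,-0.1],[0,0,-0.14],[0,0,-0.14],[0,0,-0.14]],"rotation":[[0,0,0],[0,0,0],[0,0,0],[0,0,0],[0,0,0],[0,0,0]]}'
python3 -c "
from h import *
go((355.6,317.2,200,0))"
```

```text
time: 16.75
tool_pos: [473.8, 310.2, 62.0]
tcp_rot: [3.142, -0.0, -0.0]
contact_force: [-0.9, -0.9, 2.0]
grip_width: 57.9
finger_force: 30.0
time: 17.25
tool_pos: [473.8, 310.2, 61.7]
tcp_rot: [3.141, 0.0, -0.0]
contact_force: [-0.4, -0.1, -0.0]
grip_width: 75.0
finger_force: 0.0
time: 18.0
tool_pos: [473.3, 310.0, 201.0]
tcp_rot: [3.141, 0.001, -0.0]
contact_force: [-0.1, 0.3, 0.1]
grip_width: 74.9
finger_force: 0.0
t 18.0 [473.3 310.  201. ] [ 3.141e+00  1.000e-03 -0.000e+00] F [-0.1  0.3  0.1] 74.9 0.0
(355.6, 317.2, 200, 0) dp [-0.1177 -0.0072  0.0011] rot [ 0.001  0.001 -0.   ]
```

```bash
python3 -m pendant '{"dp":[[-0.06,-0.0072,0],[-0.1177,-0.0072,0],[-0.1177,-0.0072,0],[-0.1177,-0.0072,0]],"rotation":[[0,0,0],[0,0,0],[0,0,0],[0,0,0]]}' 0.055
python3 -m pendant '{"dp":[[0,0,0.05],[0,0,0.1],[0,0,0.13],[0,0,0.1455],[0,0,0.1455],[0,0,0.1455]],"rotation":[[0,0,0],[0,0,0],[0,0,0],[0,0,0],[0,0,0],[0,0,0]]}' 0.055
python3 -m pendant '{"dp":[[0,0,0],[0,0,0],[0,0,0],[0,0,0],[0,0,0],[0,0,0]],"rotation":[[0,0,0],[0,0,0],[0,0,0],[0,0,0],[0,0,0],[0,0,0]]}' 0.015
python3 -c "
from h import *
go((355.6,317.2,200,0),(505.4,249,200,0))"
```

```text
time: 18.5
tool_pos: [356.3, 317.4, 201.2]
tcp_rot: [3.141, 0.0, 0.0]
contact_force: [1.0, -0.3, 0.2]
grip_width: 55.2
finger_force: 0.0
time: 19.25
tool_pos: [357.1, 317.5, 56.5]
tcp_rot: [-3.141, -0.001, -0.001]
contact_force: [0.1, 0.2, 0.1]
grip_width: 55.1
finger_force: 0.0
time: 20.0
tool_pos: [356.4, 317.7, 56.6]
tcp_rot: [-3.141, -0.001, -0.0]
contact_force: [-0.9, 2.3, 4.7]
grip_width: 29.1
finger_force: 30.0
t 20.0 [356.4 317.7  56.6] [-3.141e+00 -1.000e-03 -0.000e+00] F [-0.9  2.3  4.7] 29.1 30.00368356704712
(355.6, 317.2, 200, 0) dp [-0.0007  0.0004 -0.1434] rot [-0.001 -0.001 -0.   ]
(505.4, 249, 200, 0) dp [ 0.1491  0.0686 -0.1433] rot [-0.001 -0.001 -0.   ]
```

```bash
python3 -m pendant '{"dp":[[0,0,-0.03],[0,0,-0.08],[0,0,-0.13],[0.03,0.014,-0.1433],[0.08,0.037,-0.1433],[0.12,0.055,-0.1433],[0.149,0.0688,-0.1433],[0.149,0.0688,-0.1433]],"rotation":[[0,0,0],[0,0,0],[0,0,0],[0,0,0],[0,0,0],[0,0,0],[0,0,0],[0,0,0]]}'
python3 -m pendant '{"dp":[[0,0,0],[0,0,0]],"rotation":[[0,0,0],[0,0,0]]}'
python3 -c "
from h import *
import cv2
go((505.4,249,105,0),(505.4,249,76,0))
T=vision.capture('scene');cv2.imwrite('pics/s5.png',cv2.resize(T['pixels'][150:300,200:330,::-1],None,fx=4,fy=4,interpolation=2))"
```

```text
time: 21.0
tool_pos: [506.0, 246.8, 197.6]
tcp_rot: [3.14, 0.003, -0.003]
contact_force: [-1.0, 0.5, -5.0]
grip_width: 29.2
finger_force: 30.0
time: 21.25
tool_pos: [504.0, 249.0, 199.2]
tcp_rot: [3.141, 0.001, 0.001]
contact_force: [0.2, 0.0, -4.4]
grip_width: 29.1
finger_force: 30.0
t 21.25 [504.  249.  199.2] [3.141e+00 1.000e-03 1.000e-03] F [ 0.2  0.  -4.4] 29.1 29.982327818870544
(505.4, 249, 105, 0) dp [ 0.0016 -0.0001  0.0942] rot [0.    0.001 0.001]
(505.4, 249, 76, 0) dp [ 1.600e-03 -1.000e-04  1.232e-01] rot [0.    0.001 0.001]
```

View pics/s5.png

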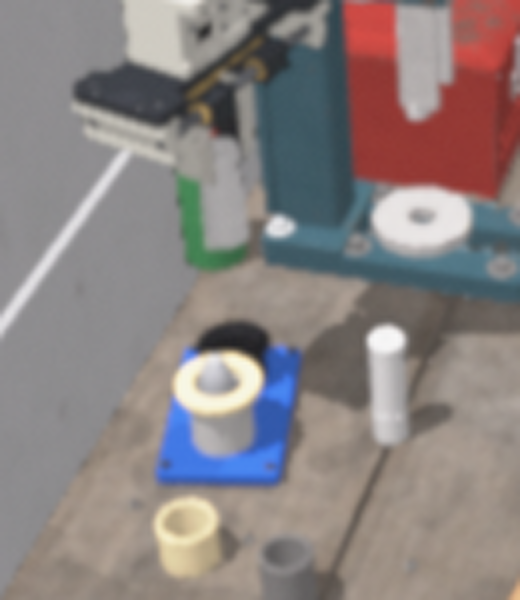

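The picture shows the washer lying flat on the bush at (218,382) and the thick pin held at (230,190) over the socket.

```bash
python3 -m pendant '{"dp":[[0.0015,0,0.04],[0.0015,0,0.07],[0.0015,0,0.09],[0.0015,0,0.097],[0.0015,0,0.103],[0.0015,0,0.105],[0.0015,0,0.105]],"rotation":[[0,0,0],[0,0,0],[0,0,0],[0,0,0],[0,0,0],[0,0,0],[0,0,0]]}'
python3 -m pendant '{"dp":[[0,0,0.006],[0,0,0.012],[0,0,0.017],[0,0,0.018],[0,0,0.018]],"rotation":[[0,0,0],[0,0,0],[0,0,0],[0,0,0],[0,0,0]]}'
```

```text
time: 22.18
tool_pos: [506.9, 248.7, 95.1]
tcp_rot: [-3.141, -0.001, -0.0]
contact_force: [-0.7, -0.3, -4.8]
grip_width: 29.3
finger_force: 30.0
time: 22.8
tool_pos: [506.6, 248.6, 76.5]
tcp_rot: [3.141, 0.0, -0.0]
contact_force: [0.5, 0.4, -5.2]
grip_width: 29.3
finger_force: 30.0
```

```bash
python3 -m pendant '{"dp":[[0,0,0.0015],[0,0,0.0028],[0,0,0.0028],[0,0,0.0028]],"rotation":[[0,0,0],[0,0,0],[0,0,0],[0,0,0]]}'
python3 -m pendant '{"dp":[[0,0,0],[0,0,0],[0,0,0],[0,0,0]],"rotation":[[0,0,0],[0,0,0],[0,0,0],[0,0,0]]}' 0.045
python3 -m pendant '{"dp":[[0,0,-0.02],[0,0,-0.06],[0,0,-0.1],[0,0,-0.13],[0,0,-0.13],[0,0,-0.13]],"rotation":[[0,0,0],[0,0,0],[0,0,0],[0,0,0],[0,0,0],[0,0,0]]}'
python3 -c "
from h import *
go((433.5,406.7,200,-.26))"
```

```text
time: 23.3
tool_pos: [506.7, 248.6, 73.8]
tcp_rot: [3.142, -0.0, -0.0]
contact_force: [1.3, 0.5, -5.2]
grip_width: 29.0
finger_force: 30.0
time: 23.8
tool_pos: [506.7, 248.6, 74.0]
tcp_rot: [-3.142, -0.0, -0.0]
contact_force: [0.3, 0.3, -0.1]
grip_width: 44.9
finger_force: 0.0
time: 24.55
tool_pos: [506.1, 248.4, 202.9]
tcp_rot: [3.141, 0.001, -0.0]
contact_force: [-0.5, -1.0, -0.6]
grip_width: 44.7
finger_force: 0.0
t 24.55 [506.1 248.4 202.9] [ 3.141e+00  1.000e-03 -0.000e+00] F [-0.5 -1.  -0.6] 44.7 0.0
(433.5, 406.7, 200, -0.26) dp [-0.0726 -0.1583  0.0029] rot [0.001 0.001 0.26 ]
```

```bash
python3 -m pendant '{"dp":[[-0.025,-0.05,0],[-0.05,-0.1,0],[-0.0726,-0.1583,0],[-0.0726,-0.1583,0],[-0.0726,-0.1583,0],[-0.0726,-0.1583,0]],"rotation":[[0,0,0.1],[0,0,0.2],[0,0,0.26],[0,0,0.26],[0,0,0.26],[0,0,0.26]]}' 0.065
python3 -c "
from h import *
import cv2
go((433.5,406.7,18,-.26))
T=vision.capture('scene');cv2.imwrite('pics/s6.png',cv2.resize(T['pixels'][190:310,200:330,::-1],None,fx=5,fy=5,interpolation=2))"
```

```text
time: 25.3
tool_pos: [434.5, 405.6, 203.1]
tcp_rot: [3.14, 0.001, -0.262]
contact_force: [0.2, -0.7, 0.4]
grip_width: 65.5
finger_force: 0.0
t 25.3 [434.5 405.6 203.1] [ 3.14e+00  1.00e-03 -2.62e-01] F [ 0.2 -0.7  0.4] 65.5 0.0
(433.5, 406.7, 18, -0.26) dp [-0.0012 -0.0011  0.1851] rot [ 0.001  0.001 -0.002]
```

View pics/s6.png

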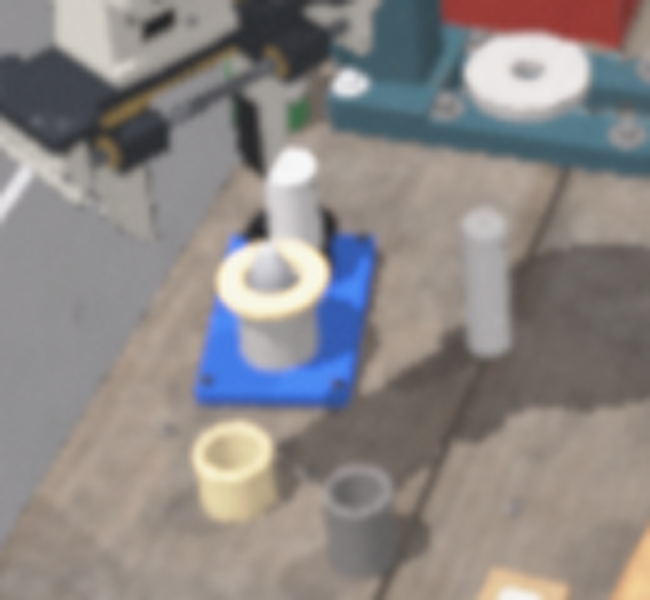

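The picture shows the blue kit complete: pin standing in the socket (293,200), washer flat on the bush (273,278). Bronze bush is at (235,470), still in place.

```bash
python3 -m pendant '{"dp":[[-0.001,-0.001,0.05],[-0.001,-0.001,0.1],[-0.001,-0.001,0.14],[-0.001,-0.001,0.17],[-0.001,-0.001,0.18],[-0.001,-0.001,0.185],[-0.001,-0.001,0.185]],"rotation":[[0,0,0],[0,0,0],[0,0,0],[0,0,0],[0,0,0],[0,0,0],[0,0,0]]}' 0.065
python3 -m pendant '{"dp":[[0,0,0],[0,0,0],[0,0,0],[0,0,0],[0,0,0],[0,0,0]],"rotation":[[0,0,0],[0,0,0],[0,0,0],[0,0,0],[0,0,0],[0,0,0]]}' 0.03
python3 -m pendant '{"dp":[[0,0,-0.02],[0,0,-0.07],[0,0,-0.13],[0,0,-0.18],[0,0,-0.21],[0,0,-0.21],[0,0,-0.21]],"rotation":[[0,0,0],[0,0,0],[0,0,0],[0,0,0],[0,0,0],[0,0,0],[0,0,0]]}'
python3 -c "
from h import *
go((350,180,230,0))"
```

```text
time: 26.22
tool_pos: [434.0, 408.3, 19.7]
tcp_rot: [-3.14, -0.001, -0.261]
contact_force: [0.2, 0.5, -0.3]
grip_width: 65.3
finger_force: 0.0
time: 26.98
tool_pos: [433.5, 408.2, 19.2]
tcp_rot: [-3.141, -0.0, -0.26]
contact_force: [-1.0, -0.7, 5.1]
grip_width: 39.0
finger_force: 30.0
time: 27.85
tool_pos: [432.7, 407.6, 226.9]
tcp_rot: [3.139, 0.002, -0.26]
contact_force: [1.0, -0.4, -1.3]
grip_width: 39.1
finger_force: 30.0
t 27.85 [432.7 407.6 226.9] [ 3.139e+00  2.000e-03 -2.600e-01] F [ 1.  -0.4 -1.3] 39.1 29.99960652552545
(350, 180, 230, 0) dp [-0.0214  0.2413 -0.0025] rot [ 0.002  0.002 -0.26 ]
```

```bash
python3 -m pendant '{"dp":[[-0.005,0.05,0],[-0.01,0.1,0],[-0.015,0.15,0],[-0.02,0.2,0],[-0.0214,0.2413,0],[-0.0214,0.2413,0],[-0.0214,0.2413,0]],"rotation":[[0,0,-0.06],[0,0,-0.12],[0,0,-0.18],[0,0,-0.26],[0,0,-0.26],[0,0,-0.26],[0,0,-0.26]]}'
python3 -m pendant '{"dp":[[0,0.06,0],[0,0.12,0],[0,0.18,0],[0,0.24,0],[0.01,0.28,0],[0.025,0.33,0],[0.041,0.3685,0],[0.041,0.3685,0]],"rotation":[[0,0,0],[0,0,0],[0,0,0],[0,0,0],[0,0,0],[0,0,0],[0,0,0],[0,0,0]]}'
python3 -m pendant '{"dp":[[0,0,0],[0,0,0]],"rotation":[[0,0,0],[0,0,0]]}'
python3 -c "
from h import *
import cv2
go((391,-188.5,95,0),(391,-188.5,36,0))
T=vision.capture('scene');cv2.imwrite('pics/s7.png',cv2.resize(T['pixels'][90:220,310:440,::-1],None,fx=4.6,fy=4.6,interpolation=2))"
```

```text
time: 28.72
tool_pos: [350.5, 180.6, 228.0]
tcp_rot: [3.141, 0.001, -0.001]
contact_force: [1.0, 0.4, -1.8]
grip_width: 39.0
finger_force: 30.0
time: 29.72
tool_pos: [392.9, -189.8, 227.7]
tcp_rot: [-3.141, 0.001, -0.002]
contact_force: [0.5, 0.2, -1.8]
grip_width: 39.1
finger_force: 30.0
time: 29.98
tool_pos: [391.5, -186.8, 228.6]
tcp_rot: [-3.141, 0.001, 0.001]
contact_force: [-0.4, -0.9, -0.8]
grip_width: 38.9
finger_force: 30.0
t 29.98 [ 391.5 -186.8  228.6] [-3.141e+00  1.000e-03  1.000e-03] F [-0.4 -0.9 -0.8] 38.9 29.999662810005248
(391, -188.5, 95, 0) dp [-0.0004  0.0018  0.1336] rot [-0.001  0.001  0.001]
(391, -188.5, 36, 0) dp [-0.0004  0.0018  0.1926] rot [-0.001  0.001  0.001]
```

View pics/s7.png

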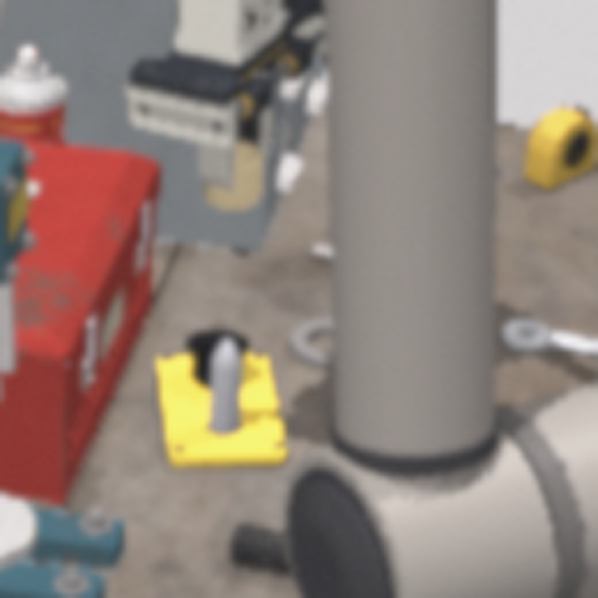

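The picture shows the bronze bush held at (233,180), above the yellow post (tip at 227,338); the right side is clear.

```bash
python3 -c "
from h import *
S=vision.capture('scene')
print(proj(S,[[391,-188.5,88],[391,-188.5,14]]),ray(S,359.3,163.7,88))
go((391,-188.5,90,0))"
python3 -m pendant '{"dp":[[-0.0003,0.0015,0.04],[-0.0003,0.0015,0.08],[-0.0003,0.0015,0.11],[-0.0003,0.0015,0.125],[-0.0003,0.0015,0.135],[-0.0003,0.0015,0.138],[-0.0003,0.0015,0.138]],"rotation":[[0,0,0],[0,0,0],[0,0,0],[0,0,0],[0,0,0],[0,0,0],[0,0,0]]}'
```

```text
[[359.41153518 164.4366373 ]
 [358.68230854 182.55585734]] [ 393.5 -192.7]
t 30.07 [ 391.5 -187.1  228.9] [ 3.142e+00 -0.000e+00  1.000e-03] F [-0.2 -0.6 -0.9] 39.0 29.99976738821715
(391, -188.5, 90, 0) dp [-0.0005  0.0014  0.1389] rot [ 0.    -0.     0.001]
time: 30.95
tool_pos: [391.5, -189.7, 91.2]
tcp_rot: [3.141, -0.001, -0.0]
contact_force: [-0.7, -0.8, -0.6]
grip_width: 39.1
finger_force: 30.0
```

```bash
python3 -m pendant '{"dp":[[0,0,0.01],[0,0,0.02],[0,0,0.03],[0,0,0.042],[0,0,0.05],[0,0,0.0545],[0,0,0.0545],[0,0,0.0545]],"rotation":[[0,0,0],[0,0,0],[0,0,0],[0,0,0],[0,0,0],[0,0,0],[0,0,0],[0,0,0]]}'
```

```text
time: 31.95
tool_pos: [391.4, -189.7, 36.5]
tcp_rot: [3.141, -0.0, -0.0]
contact_force: [-0.1, 0.7, -1.2]
grip_width: 38.8
finger_force: 30.0
```

```bash
python3 -m pendant '{"dp":[[0,0,0.0015],[0,0,0.0032],[0,0,0.0032],[0,0,0.0032]],"rotation":[[0,0,0],[0,0,0],[0,0,0],[0,0,0]]}'
python3 -m pendant '{"dp":[[0,0,0],[0,0,0],[0,0,0],[0,0,0]],"rotation":[[0,0,0],[0,0,0],[0,0,0],[0,0,0]]}' 0.05
python3 -m pendant '{"dp":[[0,0,-0.02],[0,0,-0.06],[0,0,-0.11],[0,0,-0.17],[0,0,-0.2],[0,0,-0.2],[0,0,-0.2]],"rotation":[[0,0,0],[0,0,0],[0,0,0],[0,0,0],[0,0,0],[0,0,0],[0,0,0]]}'
python3 -c "
from h import *
go((350,-80,230,0),(350,150,230,0),(380.8,236.5,230,0))"
```

```text
time: 32.45
tool_pos: [391.3, -189.6, 33.2]
tcp_rot: [3.141, -0.0, -0.0]
contact_force: [0.2, 0.2, 0.3]
grip_width: 39.3
finger_force: 30.0
time: 32.95
tool_pos: [391.2, -189.6, 33.1]
tcp_rot: [3.142, 0.0, -0.0]
contact_force: [0.4, -0.5, -0.3]
grip_width: 49.9
finger_force: 0.0
time: 33.83
tool_pos: [390.6, -189.2, 232.1]
tcp_rot: [-3.141, 0.001, -0.0]
contact_force: [-0.3, -0.7, -0.1]
grip_width: 49.9
finger_force: 0.0
t 33.83 [ 390.6 -189.2  232.1] [-3.141e+00  1.000e-03 -0.000e+00] F [-0.3 -0.7 -0.1] 49.9 0.0
(350, -80, 230, 0) dp [-0.0406 -0.1092  0.0023] rot [-0.001  0.001 -0.   ]
(350, 150, 230, 0) dp [-0.0407 -0.3392  0.0025] rot [-0.001  0.001 -0.   ]
(380.8, 236.5, 230, 0) dp [-0.0099 -0.4257  0.0026] rot [-0.001  0.001 -0.   ]
```

```bash
python3 -m pendant '{"dp":[[-0.0203,-0.0546,0],[-0.0406,-0.11,0],[-0.0406,-0.17,0],[-0.0406,-0.23,0],[-0.0406,-0.29,0],[-0.0406,-0.34,0],[-0.02,-0.39,0],[-0.0099,-0.4257,0]],"rotation":[[0,0,0],[0,0,0],[0,0,0],[0,0,0],[0,0,0],[0,0,0],[0,0,0],[0,0,0]]}' 0.05
python3 -m pendant '{"dp":[[0,0,0],[0,0,0]],"rotation":[[0,0,0],[0,0,0]]}'
python3 -c "
from h import *
go((380.8,236.5,62,0))"
```

```text
time: 34.83
tool_pos: [381.0, 238.0, 231.3]
tcp_rot: [3.14, 0.003, 0.001]
contact_force: [-0.5, 0.0, 0.2]
grip_width: 50.1
finger_force: 0.0
time: 35.08
tool_pos: [380.5, 235.4, 231.7]
tcp_rot: [3.14, 0.003, 0.0]
contact_force: [0.8, -0.6, -0.7]
grip_width: 50.1
finger_force: 0.0
t 35.08 [380.5 235.4 231.7] [3.14e+00 3.00e-03 0.00e+00] F [ 0.8 -0.6 -0.7] 50.1 0.0
(380.8, 236.5, 62, 0) dp [ 0.0008 -0.0013  0.1697] rot [0.002 0.003 0.   ]
```

```bash
python3 -m pendant '{"dp":[[0,-0.0005,0.06],[0,-0.0005,0.11],[0,-0.0005,0.15],[0,-0.0005,0.165],[0,-0.0005,0.17],[0,-0.0005,0.17]],"rotation":[[0,0,0],[0,0,0],[0,0,0],[0,0,0],[0,0,0],[0,0,0]]}' 0.05
python3 -m pendant '{"dp":[[0,0,0],[0,0,0],[0,0,0],[0,0,0],[0,0,0],[0,0,0]],"rotation":[[0,0,0],[0,0,0],[0,0,0],[0,0,0],[0,0,0],[0,0,0]]}' 0.012
python3 -c "
from h import *
go((350,150,245,0))"
```

```text
time: 35.83
tool_pos: [381.5, 236.1, 63.3]
tcp_rot: [3.141, -0.0, -0.001]
contact_force: [-0.0, -0.4, 0.4]
grip_width: 50.0
finger_force: 0.0
time: 36.58
tool_pos: [381.7, 236.9, 63.4]
tcp_rot: [-3.141, -0.001, -0.0]
contact_force: [-0.4, 1.6, 6.0]
grip_width: 24.2
finger_force: 30.0
t 36.58 [381.7 236.9  63.4] [-3.141e+00 -1.000e-03 -0.000e+00] F [-0.4  1.6  6. ] 24.2 30.00037372112274
(350, 150, 245, 0) dp [-0.0315  0.0868 -0.1816] rot [-0.    -0.001 -0.   ]
```

```bash
python3 -m pendant '{"dp":[[0,0,-0.03],[0,0,-0.08],[0,0,-0.13],[-0.015,0.03,-0.17],[-0.0315,0.06,-0.18],[-0.0315,0.0868,-0.18],[-0.0315,0.0868,-0.18]],"rotation":[[0,0,0],[0,0,0],[0,0,0],[0,0,0],[0,0,0],[0,0,0],[0,0,0]]}'
python3 -m pendant '{"dp":[[0,0.06,0],[0,0.12,0],[0,0.18,0],[0,0.23,0],[0.005,0.28,0],[0.03,0.32,0],[0.055,0.36,0],[0.0773,0.3982,0]],"rotation":[[0,0,0],[0,0,0],[0,0,0],[0,0,0],[0,0,-0.1],[0,0,-0.2],[0,0,-0.25],[0,0,-0.25]]}'
python3 -m pendant '{"dp":[[0,0,0],[0,0,0],[0,0,0]],"rotation":[[0,0,0],[0,0,0],[0,0,0]]}'
python3 -c "
from h import *
import cv2
go((427.3,-248.2,101,.25),(427.3,-248.2,82,.25))
T=vision.capture('scene');cv2.imwrite('pics/s8.png',cv2.resize(T['pixels'][90:220,310:440,::-1],None,fx=4.6,fy=4.6,interpolation=2))"
```

```text
time: 37.45
tool_pos: [349.1, 148.6, 242.6]
tcp_rot: [3.141, 0.001, -0.002]
contact_force: [1.1, 0.8, -4.1]
grip_width: 24.3
finger_force: 30.0
time: 38.45
tool_pos: [428.0, -249.2, 241.9]
tcp_rot: [-3.14, 0.001, 0.25]
contact_force: [-0.2, 0.8, -3.7]
grip_width: 24.4
finger_force: 30.0
time: 38.83
tool_pos: [426.8, -247.2, 242.9]
tcp_rot: [-3.141, 0.0, 0.251]
contact_force: [0.1, -0.2, -3.3]
grip_width: 24.1
finger_force: 30.0
t 38.83 [ 426.8 -247.2  242.9] [-3.141  0.     0.251] F [ 0.1 -0.2 -3.3] 24.1 29.995200634002686
(427.3, -248.2, 101, 0.25) dp [0.0003 0.0013 0.1419] rot [-0.001  0.     0.001]
(427.3, -248.2, 82, 0.25) dp [0.0003 0.0013 0.1609] rot [-0.001  0.     0.001]
```

View pics/s8.png

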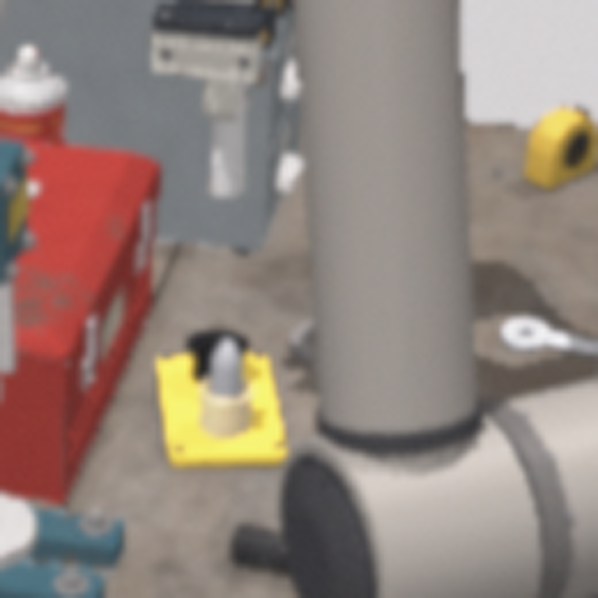

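The picture shows the bronze bush seated on the yellow post (228,410) and the slim pin held at (227,155) above the socket.

```bash
python3 -m pendant '{"dp":[[0,0.0007,0.05],[0,0.0007,0.1],[0,0.0007,0.12],[0,0.0007,0.13],[0,0.0007,0.138],[0,0.0007,0.142],[0,0.0007,0.142]],"rotation":[[0,0,0],[0,0,0],[0,0,0],[0,0,0],[0,0,0],[0,0,0],[0,0,0]]}'
python3 -m pendant '{"dp":[[0,0,0.006],[0,0,0.012],[0,0,0.016],[0,0,0.0175],[0,0,0.0175]],"rotation":[[0,0,0],[0,0,0],[0,0,0],[0,0,0],[0,0,0]]}'
```

```text
time: 39.75
tool_pos: [427.5, -249.2, 101.5]
tcp_rot: [3.141, -0.0, 0.25]
contact_force: [0.1, -0.3, -3.7]
grip_width: 24.2
finger_force: 30.0
time: 40.38
tool_pos: [427.3, -249.1, 83.5]
tcp_rot: [-3.142, 0.0, 0.25]
contact_force: [0.6, 0.3, -4.1]
grip_width: 24.4
finger_force: 30.0
```

```bash
python3 -m pendant '{"dp":[[0,0,0.0015],[0,0,0.0032],[0,0,0.0032],[0,0,0.0032]],"rotation":[[0,0,0],[0,0,0],[0,0,0],[0,0,0]]}'
python3 -m pendant '{"dp":[[0,0,0],[0,0,0],[0,0,0],[0,0,0]],"rotation":[[0,0,0],[0,0,0],[0,0,0],[0,0,0]]}' 0.045
python3 -m pendant '{"dp":[[0,0,-0.02],[0,0,-0.06],[0,0,-0.11],[0,0,-0.16],[0,0,-0.16],[0,0,-0.16]],"rotation":[[0,0,0],[0,0,0],[0,0,0],[0,0,0],[0,0,0],[0,0,0]]}'
python3 -m pendant '{"dp":[[-0.05,0.03,0],[-0.1,0.06,0],[-0.15,0.09,0],[-0.18,0.12,0],[-0.18,0.17,0],[-0.18,0.2,0],[-0.18,0.2,0],[-0.18,0.2,0]],"rotation":[[0,0,0],[0,0,0],[0,0,0],[0,0,0],[0,0,0],[0,0,0],[0,0,0],[0,0,0]]}'
python3 -c "
from h import *
import cv2
go((427.3,-248.2,101,.25))
S=vision.capture('scene')['pixels'][:,:,::-1];T=vision.capture('top')['pixels'][:,:,::-1]
f=lambda a:cv2.resize(a,(400,300),interpolation=2)
cv2.imwrite('pics/end.png',np.vstack([np.hstack([f(S[210:300,215:335]),f(S[130:220,320:440])]),np.hstack([f(T[145:250,150:290]),f(T[150:255,360:500])])]))"
```

```text
time: 40.88
tool_pos: [427.4, -249.1, 80.5]
tcp_rot: [3.141, -0.0, 0.25]
contact_force: [0.0, 0.4, -2.3]
grip_width: 24.2
finger_force: 30.0
time: 41.38
tool_pos: [427.3, -249.1, 80.5]
tcp_rot: [3.141, -0.0, 0.25]
contact_force: [-0.2, 0.4, -0.1]
grip_width: 45.1
finger_force: 0.0
time: 42.12
tool_pos: [426.9, -248.7, 239.7]
tcp_rot: [-3.141, 0.001, 0.25]
contact_force: [-0.6, 0.0, -0.4]
grip_width: 45.3
finger_force: 0.0
time: 43.12
tool_pos: [302.0, -486.1, 238.9]
tcp_rot: [-3.138, 0.001, 0.25]
contact_force: [-0.7, 0.5, -0.4]
grip_width: 44.9
finger_force: 0.0
t 43.12 [ 302.  -486.1  238.9] [-3.138e+00  1.000e-03  2.500e-01] F [-0.7  0.5 -0.4] 44.9 0.0
(427.3, -248.2, 101, 0.25) dp [ 0.1804 -0.1991  0.1385] rot [-0.003  0.001 -0.   ]
```

View pics/end.png

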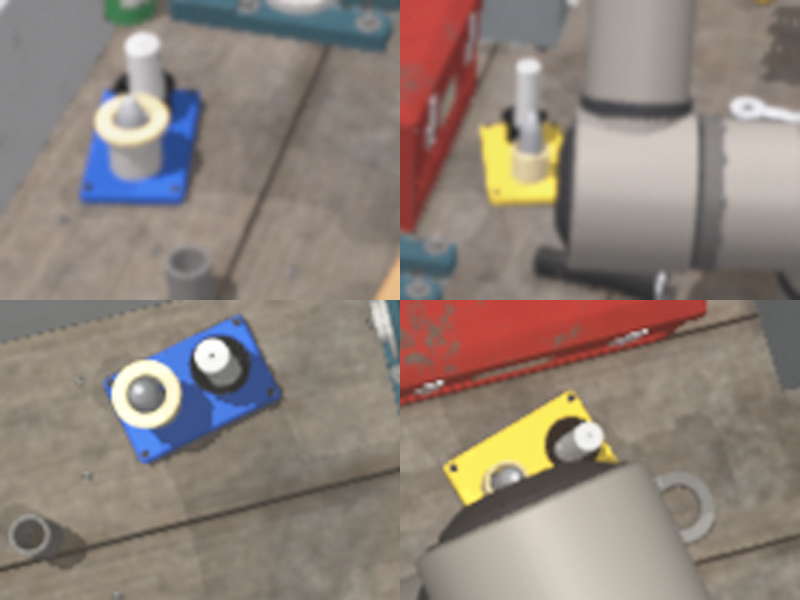

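The picture shows both kits complete: the washer is flat on the bush, both pins stand in their sockets, and the grey washer and dark bush are still in place.

```bash
python3 -m pendant '{"dp":[[0,0,0],[0,0,0],[0,0,0]],"rotation":[[0,0,0],[0,0,0],[0,0,0]]}'; python3 -c "
from plant import workorder
print(workorder.close_job())"
```

```text
time: 43.6
tool_pos: [302.3, -487.2, 240.7]
tcp_rot: [3.141, -0.0, 0.25]
contact_force: [-0.1, -0.3, 0.2]
grip_width: 45.1
finger_force: 0.0
the job is handed in; nothing more can be done
None
```

Both kits are packed in the order asked, everything is released, and the job was handed in at about 44 s; the final picture showed every part in place and the grey washer and dark bush untouched, but no verdict came back.

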